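# Click the lawn sprinkler's turret round to the fan spray

### The arm

A 6-joint arm with a two-finger parallel gripper is mounted at the origin on the work surface. World frame = base frame: x ahead of the robot, y to its left, z up, the work surface at z = 0. Lengths are in m, angles in rad, forces in N, time in s.
With the tool pointing down it reaches from about 0.35 to 0.975 m from the base axis. Payload 4.9 kg.
Tool frame: the origin (TCP) lies midway between the tips of the shut fingers; the grasp point (between the pads) lies 19 mm behind it (manip.hold_point_z is the distance from the TCP to the grasp point, in m); z points along the fingers, y is the line along which they close (so a half turn about z gives the same grasp; the last joint's range is limited). The gripper opens to 85 mm and grips with 20 to 120 N. Pads are 22 mm wide; open, the fingers measure 114 mm over their backs; the gripper's body (76 mm by 85 mm) begins 54 mm behind the grasp point. The pads swing forward as they close: fully open they stand 13 mm farther back than shut.
Start: joints at [1.012, 0.053, 1.613, -0, 1.476, -0.119], TCP at [0.266, 0.566, 0.231] pointing down, gripper open.
Joint ranges: [-3.01, 3.01], [-1.01, 2.22], [0.06, 2.58], [-1.02, 4.17], [0.09, 2.62], [-3.14, 3.14]. Speed limits (rad/s): [2.57, 2.57, 3.14, 3.14, 3.14, 3.14].

### API

Orientations are given as a unit quaternion [w, x, y, z].
In Python, from plant import manip gives the robot as it stands. The module is installed in compiled form; this text tells all that it offers.
- The arm moves only by the shell command python3 -m jog 'ROWS' [OPENING]. ROWS is JSON, one flat list of numbers, 6 for each row, row after row: the shift along the tool's x, y, z in units of 0.1 m (1.0 is 0.1 m), then the turn, a rotation vector about the tool's x, y, z in units of 180 degrees (1.0 is 180 degrees). A call has 1 to 8 rows; each row is the pose to reach, as a shift and turn from the pose commanded when the call began, along the tool's axes at that moment, turning the shorter way round; what a row does not reach only later rows make up. A row lasts 1/8 s, in which the tool goes at most 62.5 mm and 10.7 degrees, less where a joint would pass 70% of its speed; a pose out of reach is approached as far as the arm can. A call with a number of a shift or a turn outside -1 to 1 is refused whole. A call with a gripper value outside its range is refused whole. OPENING is the finger opening in mm, from 0 to 85.4, set as the call begins (- or left out, the last holds). The fingers move at their own pace and stop on an object; the grip force is fixed at half the most. Time passes only in rows, so rows that repeat a pose let the fingers close. It gives the time, the measured TCP pose, the force, the opening and the grip force at its end, in the units of the state.
- manip.state(): the state, without advancing time (a new reading comes with each control period).
- manip.grab_frame(name): name is "scene" or "top"; returns a dict with "img" (384x512x3 uint8, blue, green, red), "z_map" (384x512 float32, m along the optical axis (not along the pixel's ray), 0 where there is no reading), "fx", "fy", "cx", "cy" (pixels), "xyz" and "attitude" of the camera in the world. Camera axes: x right, y up, looking along -z (the intrinsics and any distortion apply to the point x, -y, -z); pixel columns grow to the right and rows downward; lengths in m; the calibration is good to about 2 mm. A picture is of the moment at which its call begins.
- manip.job_done(): hands the job in; it is judged then, once.
The state is a dict: "time": time; "joint_pos": joint angles; "joint_vel": joint speeds; "joint_efforts": joint torques, N m; "tool_pos": TCP position; "tool_rot": TCP orientation; "contact_force": force on the tool from outside, world axes, zero at the start; "ft_torque": the same for the moment, N m; "gripper_width": opening from 0.0 (shut) to 1.0 (fully open); "grasp_force": force on a finger pad.
Only numpy, scipy, OpenCV 4.12 (cv2) and the standard library are available. Lean on these libraries where they do the work, as an engineer would, in place of code of your own. Each camera call takes 0.05 s, during which the arm holds its last target. There are 200 camera calls.

### The job

Set the sprinkler on the brick shelf to its fan spray: with a fingertip, turn the knurled black turret, either way, until the yellow plate clicks in at the white arrow on the green base (opposite the hose inlet), then take the hand away. Use a moderate touch, and leave the sprinkler standing flat where it is: it is not to be picked up, tipped or pushed away across the shelf, and the pots, jar, cultivator, kneeling block and glass cloche are to stay as they are.

Things in the scene. Friction and masses are not known exactly. Their poses are not given: they have to be found in the camera images.
- sprinkler: Turret lawn sprinkler, loose on the shelf, about 0.9 kg. Round green base, 176 mm across, 7 mm thick at its edge, rising to a neck that carries the turret. Origin: centre of its underside, on the turning axis, z up. Its -x side has the hose inlet, a brass pipe with an orange end, 18 to 25 mm thick, 26 mm above the shelf, reaching 113 mm from the axis; its +x side has the white arrow.
- turret (a joint): Turret angle relative to the base, rad, counter-clockwise from above positive. 0 or +-6.283: yellow plate at the arrow. A spring detent holds it every 0.785 (eight clicks a turn); breaking out of a click takes about 0.06 N m, and past half way (0.39) the spring draws it into the next click. No stop within a turn either way. Starts about 1 to 7 clicks counter-clockwise of the arrow.
- turret_top (a point): Centre of the flat top of the turret: a black rubber-covered disc (friction about 1) 106 mm across, rim knurled, underside 34 mm and top 64 mm above the shelf. Turns with it: x points at the yellow plate, z up. A brass nut, 18 mm across, 4 mm high, stands in the centre; the rest of the top is flat, with eight flush round spray plates, 23 mm, at 34 mm radius: seven metal, one yellow with a black slot.
- arrow (a point): White arrow on the flange of the green base, straight opposite the hose inlet, 76 mm from the turning axis, 11 mm above the shelf, pointing at the turret; fixed to the base.
- pot_low: Terracotta pot, empty, 100 mm across the rim, 85 mm high; origin at the centre of its underside. Leave alone.
- pot_small: Terracotta pot, empty, 84 mm across the rim, 80 mm high; origin at the centre of its underside. Leave alone.
- jar: White plastic jar with a screw-top lid, 80 mm across, 105 mm high; origin at the centre of its underside. Leave alone.
- kneeler: Green hard silicone kneeling block, 280 x 150 x 40 mm (x, y, z); origin at the centre of its underside. Leave alone.
- cultivator: Aluminium hand cultivator lying on the shelf along its own x, three upturned tines at +x; 240 mm long, 84 mm wide, 49 mm high; origin on the shelf near the middle. Leave alone.
- cloche: Glass cloche over a seedling, 170 mm across, 200 mm high; origin at the centre of its foot. Leave alone.
Things that resemble listed ones, but are neither listed nor needed, are in the scene too. Leave any turquoise look-alike of the sprinkler alone.

How it is judged:
By the outcome, as a careful person would: the job done as asked, in the order asked, and still so for the second after the job is handed in, with the robot touching nothing.
It also fails if it takes over 72 s, if anything falls off the work surface, if the arm or the gripper's body presses on something with over 40 N, if the wrist force passes 120 N, or if a joint passes its speed limit or range.

## Working session

There is one attempt and no reset: what is moved stays moved. The work goes in short steps, Python scripts to look and compute and a shell command to move; the robot and the scene stay as the last step left them, time stands still between calls to the robot, and variables do not carry over. Pictures are saved under pics/ and viewed, at most 10 in all, crops included, and the job is handed in when it is done.

```bash
mkdir -p pics
cat > h.py <<'E'
import numpy as np, cv2
from scipy.spatial.transform import Rotation as R
from plant import manip
def rot(q): return R.from_quat([q[1],q[2],q[3],q[0]]).as_matrix()
def cloud(f):
    v,u=np.mgrid[:384,:512]; z=f["z_map"]
    c=np.stack([(u-f["cx"])/f["fx"]*z,-(v-f["cy"])/f["fy"]*z,-z],-1)
    return c@rot(f["attitude"]).T+np.array(f["xyz"])
def ray(f,u,v,h):
    d=rot(f["attitude"])@np.array([(u-f["cx"])/f["fx"],-(v-f["cy"])/f["fy"],-1]); o=np.array(f["xyz"])
    return o+d*(h-o[2])/d[2]
E
python3 - <<'E'
from h import *
for n in("scene","top"):
    f=manip.grab_frame(n); cv2.imwrite(f"pics/{n}0.png",f["img"]); np.savez(f"{n}0.npz",**f)
    print(n,{k:v for k,v in f.items() if k not in("img","z_map")})
print(manip.state())
E
```

```text
scene {'fx': 374.9200157482577, 'fy': 374.9200157482577, 'cx': 249.98019383144094, 'cy': 195.23857327435584, 'xyz': array([1.17345894, 0.15361888, 0.9112185 ]), 'attitude': array([0.57125579, 0.19040899, 0.26740687, 0.75226645])}
top {'fx': 434.36480091898767, 'fy': 434.36480091898767, 'cx': 258.885165264757, 'cy': 198.6425235290902, 'xyz': array([ 0.46077171, -0.02223385,  1.45897197]), 'attitude': array([ 0.71230947,  0.01003744, -0.01701704, -0.70158741])}
{'time': 0.1, 'joint_pos': array([ 1.01199555e+00,  5.33148842e-02,  1.61414904e+00,  3.04561458e-05,
        1.47602316e+00, -1.19001033e-01]), 'joint_vel': array([ 0.00072001, -0.00052702, -0.00251368, -0.0004538 , -0.00030154,
        0.00072094]), 'joint_efforts': array([ 4.16780476e-04, -3.94909859e+01, -3.71361673e+01, -1.43908164e-04,
        3.96169606e-03, -2.85554859e-05]), 'tool_pos': array([0.26578934, 0.56504354, 0.23017564]), 'tool_rot': array([-3.29197809e-04,  2.18133227e-01,  9.75918540e-01, -8.88296734e-04]), 'contact_force': array([-0.06713428,  0.21246324, -0.00184742]), 'ft_torque': array([ 0.01063639, -0.01853136, -0.03252536]), 'grasp_force': 0.0, 'gripper_width': 1.0000711001556688}
```

View pics/scene0.png

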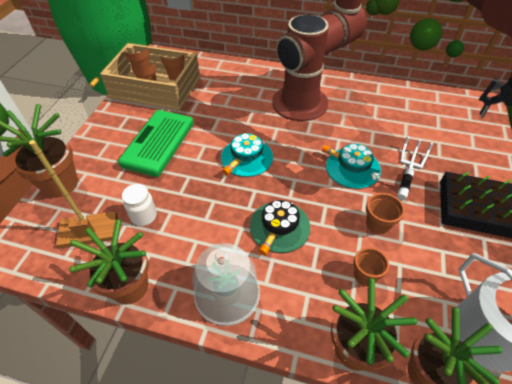

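View pics/top0.png

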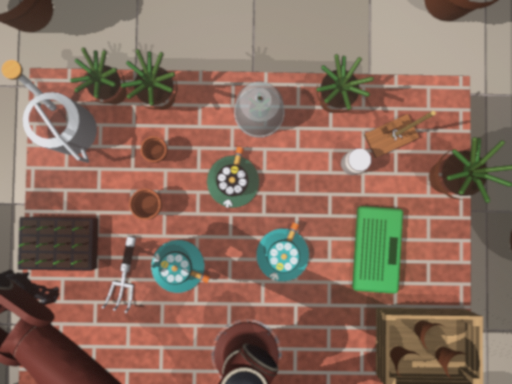

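The black and green sprinkler is at (233,180) in the top view and (281,217) in the scene view. The yellow plate is at (234,169), the arrow near (228,203) and the inlet at (238,155). The two turquoise ones are look-alikes.

Run:
```python
from h import *
f=np.load("top0.npz"); img=f["img"]; hsv=cv2.cvtColor(img,cv2.COLOR_BGR2HSV)
P=cloud(f)
c=img[145:215,195:270]; cv2.imwrite("pics/crop0.png",cv2.resize(c,None,fx=8,fy=8,interpolation=cv2.INTER_CUBIC))
z=P[...,2]; box=np.zeros(z.shape,bool); box[145:215,195:270]=1
m=box&(z>.057)&(z<.072); q=P[m]; print("turret",m.sum(),q.mean(0),q.min(0),q.max(0))
H,S,V=[hsv[...,i].astype(int) for i in range(3)]
g=box&(H>60)&(H<90)&(S>90); (cx,cy),r=cv2.minEnclosingCircle(np.argwhere(g)[:,::-1].astype(np.float32)); print("base",ray(f,cx,cy,.007),r*1.45/434)
tc=q.mean(0)
def col(name,mm,h):
    n,l,st,ce=cv2.connectedComponentsWithStats((box&mm).astype(np.uint8))
    for i in range(1,n):
        if st[i,4]>3:
            p=ray(f,*ce[i],h); d=p-tc; print(name,ce[i],st[i,4],p,np.hypot(*d[:2]),np.degrees(np.arctan2(d[1],d[0])))
col("yel",(H>20)&(H<34)&(S>140)&(V>120),.064)
col("org",(H>5)&(H<20)&(S>170)&(V>140),.03)
col("wht",(S<60)&(V>170),.011)
```

```text
turret 787 [0.5740896  0.05367522 0.06433308] [0.52163672 0.00344604 0.05701954] [0.62515653 0.10411936 0.0716629 ]
base [1.17562598 0.84992404 0.007     ] 0.0
yel [234.15789474 169.        ] 38 [0.60858001 0.045455   0.064     ] 0.035456463050658825 -13.405416905027115
org [239.11764706 149.70588235] 17 [0.67641789 0.03182015 0.03      ] 0.10463615079788781 -12.05598184275243
wht [208.76097561 154.89756098] 205 [0.66015728 0.1337374  0.011     ] 0.11754828115142432 42.92968992491275
wht [263.45045045 157.81981982] 111 [ 0.65332667 -0.04935175  0.011     ] 0.12997334331974422 -52.43645304014951
wht [223.30275229 177.33027523] 109 [0.58570508 0.08377648 0.011     ] 0.03226461162786198 68.89938801208139
wht [240.375   173.84375] 32 [0.59828969 0.02698446 0.011     ] 0.03602833974026405 -47.80189662533497
wht [241.83333333 181.80555556] 36 [0.57170292 0.02167382 0.011     ] 0.03209027274565679 -94.26524367793871
wht [233.16901408 189.14084507] 71 [0.54671941 0.05016833 0.011     ] 0.027593938176348504 -172.69857381880033
wht [230.94952681 205.65615142] 317 [0.49149864 0.05660884 0.011     ] 0.08264303991088952 177.96571537573257
wht [227.22222222 202.83333333] 36 [0.50071655 0.06918492 0.011     ] 0.07499436536970061 168.06443839469486
```

View pics/crop0.png

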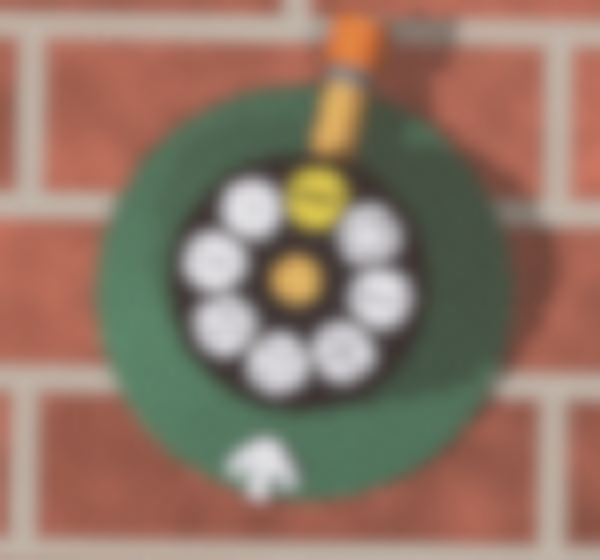

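Turret centre is (0.574, 0.054), z 0.064, as expected. The arrow is at 168°, 75 mm out, and the yellow plate is at −13°, 35 mm out, so it sits 4 clicks (180°) off. I'll straddle the nut with both fingertips, press lightly on the rubber top and turn the wrist.

```bash
python3 -m jog '[-0.5,-0.33,0,0,0,0,-1,-0.66,0,0,0,0,-1,-0.66,0,0,0,0]' 60
python3 -m jog '[-0.5,-0.33,0,0,0,0,-1,-0.66,0,0,0,0,-1,-0.66,0,0,0,0]'
python3 -m jog '[-0.5,-0.33,0,0,0,0,-1,-0.66,0,0,0,0,-1,-0.66,0,0,0,0]'
python3 -m jog '[-0.5,-0.33,0,0,0,0,-1,-0.66,0,0,0,0,-1,-0.66,0,0,0,0]'
python3 -m jog '[-0.5,-0.33,0.3,0,0,0,-0.97,-0.67,0.6,0,0,0,-0.97,-0.67,0.9,0,0,0,-0.97,-0.67,0.9,0,0,0]'
python3 -c "
from h import *
s=manip.state();print(s['time'],s['joint_pos'],s['tool_pos'],s['contact_force'],s['gripper_width']);print(rot(s['tool_rot']).T@(np.array([.574,.0537,.13])-s['tool_pos'])*10);print(rot(s['tool_rot']))"
```

```text
time: 0.48
tool_pos: [0.3299, 0.4605, 0.2307]
tool_rot: [-0.0, 0.22, 0.975, -0.001]
contact_force: [-0.1, 1.1, 0.1]
gripper_width: 0.702
grasp_force: 0.0
time: 0.85
tool_pos: [0.3921, 0.3588, 0.231]
tool_rot: [-0.0, 0.22, 0.975, -0.0]
contact_force: [0.3, 0.1, 0.1]
gripper_width: 0.701
grasp_force: 0.0
time: 1.23
tool_pos: [0.4543, 0.2572, 0.2311]
tool_rot: [-0.0, 0.22, 0.975, -0.0]
contact_force: [-0.7, 0.9, -0.7]
gripper_width: 0.701
grasp_force: 0.0
time: 1.6
tool_pos: [0.5166, 0.1555, 0.231]
tool_rot: [-0.0, 0.22, 0.976, 0.0]
contact_force: [-0.1, 0.7, -0.7]
gripper_width: 0.702
grasp_force: 0.0
time: 2.1
tool_pos: [0.5723, 0.0563, 0.1376]
tool_rot: [-0.004, 0.218, 0.976, -0.0]
contact_force: [0.2, -0.3, -0.3]
gripper_width: 0.706
grasp_force: 0.0
2.1 [-3.18022909e-02  1.57734662e-02  1.81151062e+00  1.00119911e-03
  1.32200178e+00 -1.16419302e+00] [0.57232561 0.05630149 0.13756365] [ 0.22015182 -0.33815728 -0.29716958] 0.7059707805509835
[-0.02677057 -0.01627771  0.0754744 ]
[[-0.90529484  0.42471473 -0.00765827]
 [ 0.42471845  0.90532467  0.0012145 ]
 [ 0.00744904 -0.00215313 -0.99996994]]
```

```bash
python3 -m jog '[0,0,0.2,0,0,0,0,0,0.5,0,0,0,0,0,0.5,0,0,0,0,0,0.5,0,0,0]'
python3 - <<'E'
from h import *
s=manip.state();print((rot(s['tool_rot']).T@(np.array([.574,.0537,.064])-s['tool_pos'])*10).round(3),s['tool_pos'])
f=manip.grab_frame("scene");cv2.imwrite("pics/s1.png",cv2.resize(f["img"][110:280,180:390],None,fx=3.5,fy=3.5,interpolation=cv2.INTER_CUBIC))
E
```

```text
time: 2.6
tool_pos: [0.5756, 0.0552, 0.0927]
tool_rot: [0.001, 0.218, 0.976, 0.0]
contact_force: [-0.4, -0.8, 0.1]
gripper_width: 0.703
grasp_force: 0.0
[ 0.008 -0.021  0.287] [0.57556231 0.05520504 0.09269976]
```

View pics/s1.png

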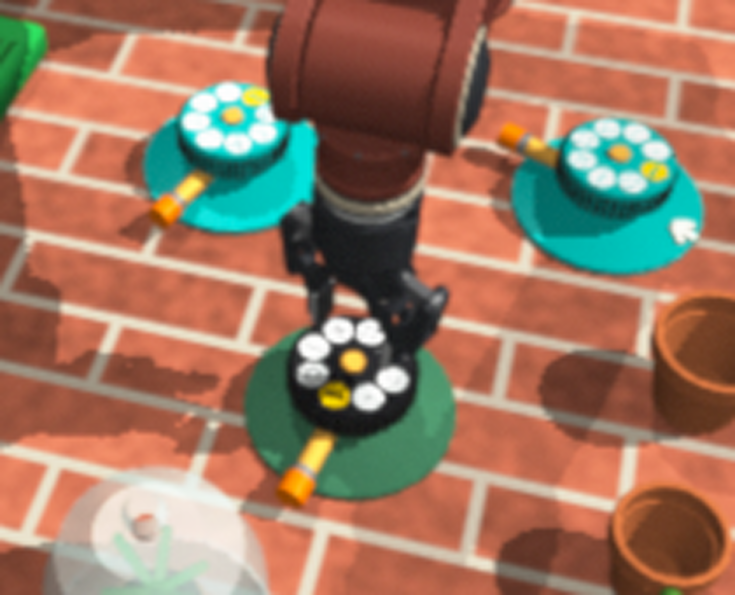

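The picture shows the fingers just above the turret, straddling the nut at crop (353,360), with the yellow plate at (335,395) over the inlet. Next I'll descend in small steps and watch the force.

```bash
python3 -m jog '[0,-0.02,0.1,0,0,0,0.01,-0.02,0.23,0,0,0,0.01,-0.02,0.23,0,0,0]'
python3 -m jog '[0,0,0.03,0,0,0,0,0,0.03,0,0,0]'
python3 -m jog '[0,0,0.02,0,0,0,0,0,0.02,0,0,0]'
```

```text
time: 3.02
tool_pos: [0.5716, 0.053, 0.0663]
tool_rot: [-0.002, 0.218, 0.976, -0.0]
contact_force: [-0.1, 0.6, 0.3]
gripper_width: 0.704
grasp_force: 0.0
time: 3.28
tool_pos: [0.5731, 0.053, 0.0652]
tool_rot: [-0.0, 0.218, 0.976, 0.0]
contact_force: [0.4, 0.6, -0.3]
gripper_width: 0.703
grasp_force: 0.0
time: 3.52
tool_pos: [0.5731, 0.053, 0.0633]
tool_rot: [-0.0, 0.218, 0.976, -0.0]
contact_force: [-0.0, 0.2, 1.0]
gripper_width: 0.702
grasp_force: 0.0
```

```bash
for i in 1 ; do python3 -m jog '[0,0,0.02,0,0,0,0,0,0.02,0,0,0]' | grep -E "pos|force"; done
python3 -m jog '[0,0,0.01,0,0,0,0,0,0.01,0,0,0]'| grep -E "pos|contact"
python3 -m jog '[0,0,0.01,0,0,0,0,0,0.01,0,0,0]'| grep -E "pos|contact"
```

```text
tool_pos: [0.573, 0.0531, 0.0611]
contact_force: [0.2, -0.3, -0.3]
grasp_force: 0.0
tool_pos: [0.5731, 0.053, 0.0602]
contact_force: [0.3, 0.1, -0.0]
tool_pos: [0.573, 0.053, 0.0592]
contact_force: [0.1, -0.2, -0.5]
```

```bash
python3 -m jog '[0,0,0.01,0,0,0,0,0,0.01,0,0,0]'| grep -E "pos|contact"
python3 -m jog '[0,0,0.01,0,0,0,0,0,0.01,0,0,0]'| grep -E "pos|contact"
```

```text
tool_pos: [0.5732, 0.053, 0.0589]
contact_force: [-2.3, 0.7, 4.6]
tool_pos: [0.5733, 0.053, 0.0589]
contact_force: [-5.1, 0.1, 9.1]
```

Contact at z 0.059 with 9 N. Turning clockwise (+z tool), about 45° first.

```bash
python3 -m jog '[0,0,0,0,0,0.04,0,0,0,0,0,0.08,0,0,0,0,0,0.12,0,0,0,0,0,0.16,0,0,0,0,0,0.2,0,0,0,0,0,0.25,0,0,0,0,0,0.25]'
cat > look.py <<'E'
from h import *
import sys
f=manip.grab_frame("scene");cv2.imwrite(f"pics/{sys.argv[1]}.png",cv2.resize(f["img"][170:280,210:350],None,fx=5,fy=5,interpolation=cv2.INTER_CUBIC))
s=manip.state();print(s['ft_torque'],s['joint_pos'][5])
E
python3 look.py s2
```

```text
time: 5.65
tool_pos: [0.5727, 0.0539, 0.0589]
tool_rot: [-0.001, 0.575, 0.818, 0.0]
contact_force: [-6.3, 3.0, 11.2]
gripper_width: 0.703
grasp_force: 5.8
[0.48452012 1.21272773 0.00201263] -0.3824229882283667
```

View pics/s2.png

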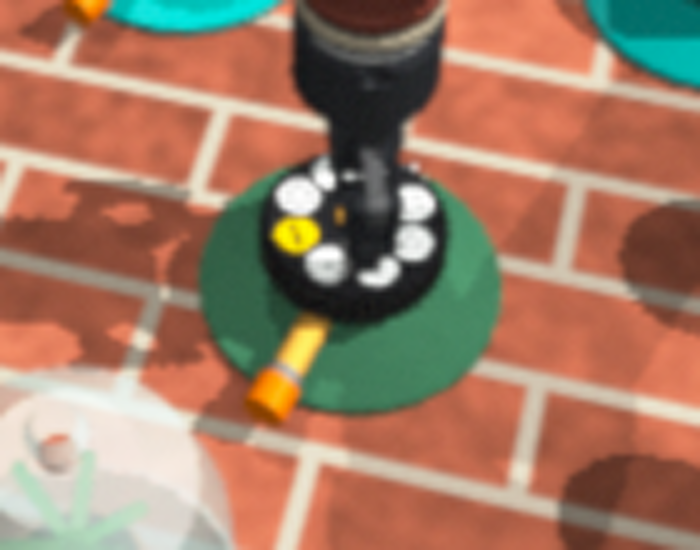

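The yellow plate at (297,235) has moved one click clockwise from the inlet at (285,370), and the base hasn't moved. I'll continue another 90°, then 45°.

```bash
python3 -m jog '[0,0,0,0,0,0.04,0,0,0,0,0,0.08,0,0,0,0,0,0.12,0,0,0,0,0,0.16,0,0,0,0,0,0.2,0,0,0,0,0,0.25,0,0,0,0,0,0.25]'|grep -E "pos|force"
python3 -m jog '[0,0,0,0,0,0.04,0,0,0,0,0,0.08,0,0,0,0,0,0.12,0,0,0,0,0,0.16,0,0,0,0,0,0.2,0,0,0,0,0,0.25,0,0,0,0,0,0.25]'
python3 look.py s3
```

```text
tool_pos: [0.5729, 0.0549, 0.0588]
contact_force: [-6.1, 6.2, 12.1]
grasp_force: 5.5
time: 7.45
tool_pos: [0.574, 0.0548, 0.0589]
tool_rot: [-0.001, 0.985, 0.172, 0.001]
contact_force: [-2.2, 6.6, 6.7]
gripper_width: 0.699
grasp_force: 3.8
[ 0.89333743  0.37269579 -0.05707395] 1.1884358430024835
```

View pics/s3.png

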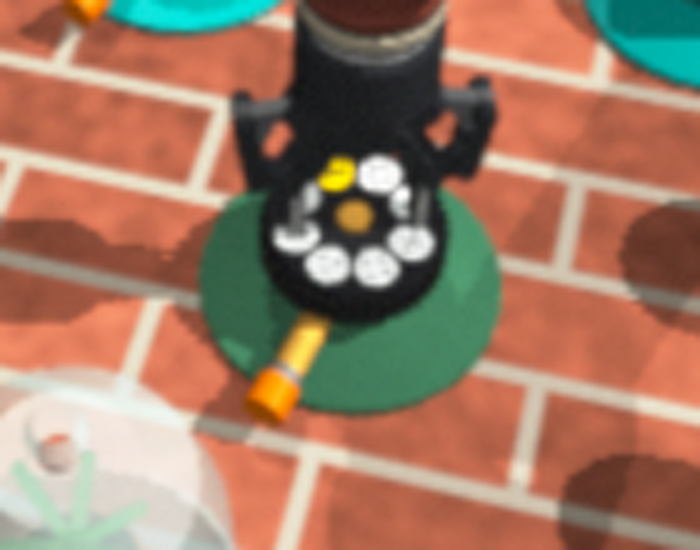

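The yellow plate at (337,173) is three clicks round, and the base is still in place. One more click, then lift straight up.

```bash
python3 -m jog '[0,0,0,0,0,0.04,0,0,0,0,0,0.08,0,0,0,0,0,0.12,0,0,0,0,0,0.16,0,0,0,0,0,0.2,0,0,0,0,0,0.25,0,0,0,0,0,0.25]'
python3 -m jog '[0,0,-0.02,0,0,0,0,0,-0.05,0,0,0,0,0,-0.3,0,0,0,0,0,-0.8,0,0,0,0,0,-1,0,0,0,0,0,-1,0,0,0]'
python3 -m jog '[0,0,-0.3,0,0,0,0,0,-0.8,0,0,0,0,0,-0.8,0,0,0]'
python3 look.py s4
```

```text
time: 8.38
tool_pos: [0.5741, 0.0537, 0.0589]
tool_rot: [-0.001, 0.976, -0.219, 0.001]
contact_force: [-2.1, 3.3, 7.0]
gripper_width: 0.703
grasp_force: 3.8
time: 9.12
tool_pos: [0.5742, 0.0529, 0.1589]
tool_rot: [-0.0, 0.976, -0.218, 0.002]
contact_force: [-0.0, 0.4, -0.8]
gripper_width: 0.703
grasp_force: 0.0
time: 9.5
tool_pos: [0.5748, 0.0529, 0.2401]
tool_rot: [-0.0, 0.976, -0.218, 0.003]
contact_force: [1.0, 0.1, -0.1]
gripper_width: 0.698
grasp_force: 0.0
[-0.01318374  0.01182396 -0.04707719] 1.9735837674354344
```

View pics/s4.png

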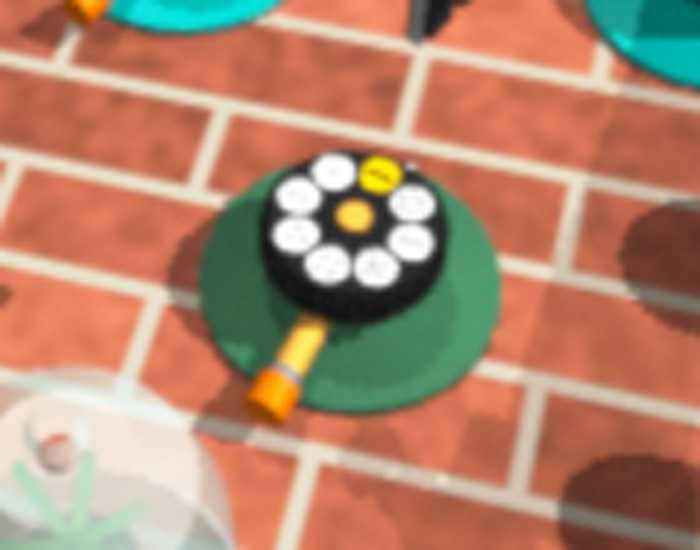

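The yellow plate at (380,175) is now opposite the inlet, beside the arrow tip at (412,167). The base is where it was and the hand is clear. I'll do a quick numeric check before handing in.

Run:
```python
from h import *
f=manip.grab_frame("scene")
r=lambda u,v,h: ray(f,210+u/5,170+v/5,h)
c=r(355,215,.068);y=r(380,175,.064);o=r(270,397,.026)
a=lambda p:np.degrees(np.arctan2(*(p-c)[1::-1]))
print(c,y,o,a(y),a(o),a(y)-a(o), np.hypot(*(y-c)[:2]))
p0=cloud(np.load("scene0.npz")); p1=cloud(f)
for i in (p0,p1):
    b=i[195:250,255:305]; m=(b[...,2]>.059)&(b[...,2]<.07); print(m.sum(), b[m].mean(0))
```

```text
[0.57488565 0.05479792 0.068     ] [0.54138535 0.06165642 0.064     ] [0.67473326 0.03287459 0.026     ] 168.4297479992179 -12.383798758736619 180.81354675795453 0.034195159806661025
893 [0.5793865  0.05277896 0.06390909]
893 [0.57899056 0.05274616 0.0638475 ]
```

```bash
python3 -c "
from plant import manip
print(manip.job_done())"
```

```text
the job is handed in; nothing more can be done
None
```

The turret was turned four clicks clockwise using both fingertips rather than one, and the yellow plate now sits at the white arrow (within about 1° of opposite the inlet); the sprinkler shifted under 1 mm, the hand is clear, and the job is handed in.

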